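# Straighten the spice row in the roll-top bin

### The arm

A 6-joint arm with a two-finger parallel gripper is mounted at the origin on a cart in front of the work surface, level with it; the furniture and walls round the work are solid. World frame = base frame: x ahead of the robot, y to its left, z up, the work surface at z = 0. Lengths are in m, angles in rad, forces in N, time in s.
With the tool pointing down it reaches from about 0.35 to 0.975 m from the base axis. Payload 4.9 kg.
Tool frame: the origin (TCP) lies between the finger pads; the fingertips stand 19 mm ahead of it and the grasp point (between the pads) is the TCP; z points along the fingers, y is the line along which they close (so a half turn about z gives the same grasp; the last joint's range is limited). The gripper opens to 85 mm and grips with 20 to 120 N. Pads are 22 mm wide; open, the fingers measure 114 mm over their backs; the gripper's body (76 mm by 85 mm) begins 54 mm behind the grasp point. The pads swing forward as they close: fully open they stand 13 mm farther back than shut.
Start: joints at [-1.285, 0.053, 1.613, -0, 1.476, -0.119], TCP at [0.246, -0.574, 0.25] pointing down, gripper open.
Joint ranges: [-3.01, 3.01], [-1.01, 2.22], [0.06, 2.58], [-1.02, 4.17], [0.09, 2.62], [-3.14, 3.14]. Speed limits (rad/s): [2.57, 2.57, 3.14, 3.14, 3.14, 3.14].

### API

Orientations are given as a rotation vector (axis times angle).
In Python, from station import ctrl gives the robot as it stands. The module is installed in compiled form; this text tells all that it offers.
- The arm moves only by the tool servo_tool, never from a script. Its argument "increments" is a list that holds one entry, the list of rows, each a list of 5 numbers: the finger opening in cm, from 0 to 8.54, then the shift along the tool's x, y, z in cm, then the turn about the tool's z in degrees. A call has 1 to 5 rows; each row is the pose to reach, as a shift and turn from the pose commanded when the call began, along the tool's axes at that moment; what a row does not reach only later rows make up. A row lasts 1/10 s, in which the tool goes at most 50 mm and 8.59 degrees, less where a joint would pass 70% of its speed; a pose out of reach is approached as far as the arm can. A call with a gripper value outside its range is refused whole. The fingers move at their own pace and stop on an object; "newtons" is the grip in N (left out, the last holds). Time passes only in rows, so rows that repeat a pose let the fingers close. It gives the time, the measured TCP pose, the force, the opening and the grip force at its end, in the units of the state.
- ctrl.get_obs(): the state, without advancing time (a new reading comes with each control period).
- ctrl.get_image(name): name is "scene" or "top"; returns a dict with "img" (480x640x3 uint8, red, green, blue), "fx", "fy", "cx", "cy" (pixels), "rvec" (rotation vector, rad) and "tvec" (3), from world to camera coordinates, as OpenCV has them. Camera axes: x right, y down, z forward; pixel columns grow to the right and rows downward; lengths in m; the calibration is good to about 2 mm. A picture is of the moment at which its call begins. There is no depth.
- ctrl.finish_job(): hands the job in; it is judged then, once.
The state is a dict: "t": time; "q": joint angles; "dq": joint speeds; "effort": joint torques, N m; "tool_pos": TCP position; "tool_rot": TCP orientation; "contact_force": force on the tool from outside, world axes, zero at the start; "wrist_torque": the same for the moment, N m; "opening": finger opening in m; "grip_force": force on a finger pad.
Only numpy, scipy, OpenCV 4.12 (cv2) and the standard library are available. Lean on these libraries where they do the work, as an engineer would, in place of code of your own. Each camera call takes 0.05 s, during which the arm holds its last target. There are 200 camera calls.

### The job

Roll the spice bin's slatted cover right up, take the wooden straightedge and with its edge push the three jars back into one straight row, all touching the rail at the back of the bin, without touching them with the gripper or tipping them. Then stand the straightedge upright on the worktop again, outside the bin, and roll the cover fully shut; leave the loose garlic, ramekin and shaker where they are.

Things in the scene. Friction and masses are not known exactly. Their poses are not given: they have to be found in the camera images.
- spice_bin: Fixed wooden roll-top bin right of the sink. Origin: centre of its underside, on the worktop; its front faces its own -x, z up. 318 mm deep (x), 208 wide (y), 204 high. D-shaped side walls 9 mm thick, 190 mm apart, curved top edge of 159 mm radius about the cover's axis. Floor top at z = 12 mm, no sill in front; its front edge at x = -150 mm. Jars stand behind that.
- bin_rail (a point): Middle of the top front edge of the rail that runs across the bin floor, along the bin's y. The rail's front face is at the bin's x = -20 mm, its top 42 mm above the worktop. A jar touching it has its axis at the bin's x = -40 mm. Wall cabinets hang 0.5 m above the worktop from world x = 0.56 m on: keep the wrist in front of them.
- tambour (a joint): Turn of the curved slatted cover about a line along the bin's y, 45 mm above the bin's origin, rad: 0 shut, 1.5 the stop, fully rolled up; starts at 0 to 0.3. Outer radius 150 mm, 8 mm thick; shut it spans from 11 degrees below level in front to 106. Stays where left; about 5 N at the handle moves it. Rolled up, its front edge is 39 mm in front of the axis, 190 mm above the worktop.
- tambour_handle (a point): Centre of the cover's steel bar handle: round, 12 mm thick, 122 mm long along the bin's y, on two posts 45 mm either side of this point. 34 mm clear of the cover, 190 mm from the cover's axis; shut, it lies 18 degrees above level in front of the axis (104 mm above the worktop) and moves with the cover up and back on that arc, to 230 mm above the worktop.
- straightedge: Loose wooden straightedge, L section, 0.18 kg, standing on the worktop left of the sink. Origin: centre of its underside. Foot 70 mm (x) by 165 (y), 9 thick; along its +x side the edge, 34 mm high, pushing face at x = +35 mm. Square grip post 20 mm (x) by 22 (y) at x = -20 mm, y = 0, 135 mm high; hold it in its top 40 mm so the hand stays above jars and walls.
- jar_1: One of three upright glass spice jars with caps, 41 mm diameter, 105 mm tall, about 0.1 kg; this one at the bin's +y end of the row. Origin: centre of its underside. They stand on the bin floor about 58 mm apart along the bin's y, staggered: axes 62 to 92 mm in front of the bin's origin (bin's x negative).
- jar_2: One of three upright glass spice jars with caps, 41 mm diameter, 105 mm tall, about 0.1 kg; this one in the middle of the row. Origin: centre of its underside. They stand on the bin floor about 58 mm apart along the bin's y, staggered: axes 62 to 92 mm in front of the bin's origin (bin's x negative).
- jar_3: One of three upright glass spice jars with caps, 41 mm diameter, 105 mm tall, about 0.1 kg; this one at the bin's -y end of the row. Origin: centre of its underside. They stand on the bin floor about 58 mm apart along the bin's y, staggered: axes 62 to 92 mm in front of the bin's origin (bin's x negative).
- garlic: Loose garlic bulb, 50 mm wide, 48 mm high, on the worktop in front of the sink; leave it. Origin at the centre of its underside.
- ramekin: Loose small white ramekin, 61 mm wide, 37 mm high, in front of the sink; leave it. Origin at the centre of its underside.
- mill: Loose shaker, 44 mm wide, 90 mm high, left of the sink beyond the straightedge; leave it. Origin at the centre of its underside.

How it is judged:
By the outcome, as a careful person would: the job done as asked, in the order asked, and still so for the second after the job is handed in, with the robot touching nothing.
It also fails if it takes over 72 s, if anything falls off the work surface, if the arm or the gripper's body presses on something with over 40 N, if the wrist force passes 120 N, or if a joint passes its speed limit or range.

## Working session

There is one attempt and no reset: what is moved stays moved. The work goes in short steps, Python scripts to look and compute and a tool call to move; the robot and the scene stay as the last step left them, time stands still between calls to the robot, and variables do not carry over. Pictures are saved under pics/ and viewed, at most 10 in all, crops included, and the job is handed in when it is done.

Besides the shell and the picture viewer there is one more tool, called after "Emit:" in YAML: its name, and indented under it one key for each argument. servo_tool: Moves the arm, as the interface text tells. Its arguments: {"type":"object","properties":{"increments":{"type":"array"},"newtons":{"type":"number"}},"required":["increments"]}

```bash
mkdir -p pics; cat > h.py <<'E'
import numpy as np, cv2
from station import ctrl
from scipy.spatial.transform import Rotation as R
def cam(n):
    d=ctrl.get_image(n); d['R']=R.from_rotvec(np.ravel(d['rvec'])).as_matrix(); d['t']=np.ravel(d['tvec']); return d
def save(d,f): cv2.imwrite('pics/'+f,d['img'][:,:,::-1])
def ray(d,u,v,z):
    c=-d['R'].T@d['t']; r=d['R'].T@np.array([(u-d['cx'])/d['fx'],(v-d['cy'])/d['fy'],1])
    return c+r*(z-c[2])/r[2]
def proj(d,p):
    q=d['R']@np.asarray(p,float)+d['t']; return np.array([d['fx']*q[0]/q[2]+d['cx'],d['fy']*q[1]/q[2]+d['cy']])
E
python3 - <<'E'
from h import *
for n in('scene','top'):
    d=cam(n); save(d,n+'0.png'); print(n,-d['R'].T@d['t'],d['fx'],d['R'][2])
o=ctrl.get_obs(); print(o['tool_pos'],o['tool_rot'],o['opening'],R.from_rotvec(o['tool_rot']).as_matrix().round(3))
E
```

```text
scene [1.04826211 0.25794535 0.8220563 ] 464.106563905975 [-0.54710079 -0.35408653 -0.75848761]
top [-0.20366019 -0.114899    1.00911271] 470.3530974295759 [ 0.60738796  0.02794896 -0.79391355]
[ 0.24599623 -0.57398958  0.24918849] [-3.07568953e+00 -6.31115893e-01  2.50864127e-04] 0.08553042936629143 [[ 0.919  0.394 -0.001]
 [ 0.394 -0.919  0.002]
 [ 0.    -0.002 -1.   ]]
```

View pics/scene0.png

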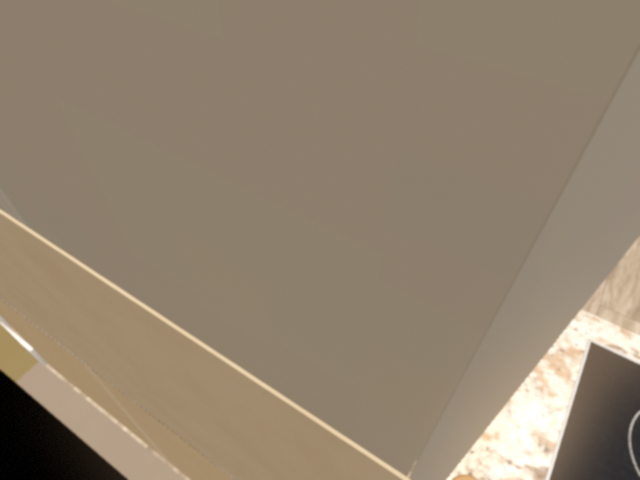

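View pics/top0.png

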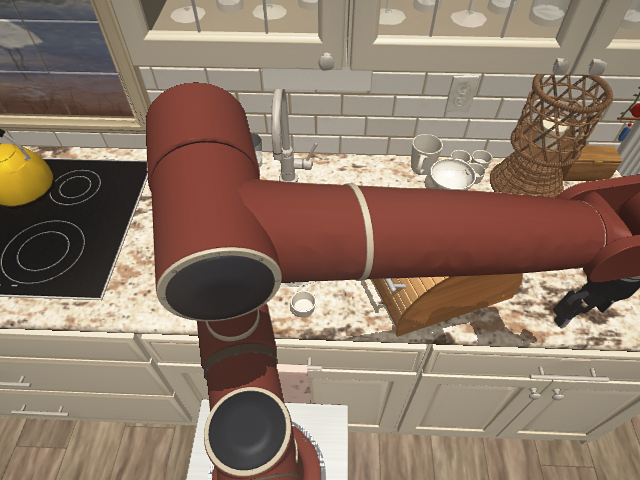

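The scene camera only shows the underside of the cabinet. In the top view the arm hides most of the work; the bin is visible around (450,300). I'll swing the arm aside first.

Emit:
servo_tool:
  increments:
    - [[8.5, -5, -1, 0, 0], [8.5, -10, -3, 0, 0], [8.5, -15, -5, 0, 0], [8.5, -20, -7, 0, 0], [8.5, -25, -9, 0, 0]]

```text
t: 0.6
tool_pos: [-0.0045, -0.5893, 0.2498]
tool_rot: [-3.077, -0.632, -0.0]
contact_force: [0.1, -0.1, -1.0]
opening: 0.0848
grip_force: 0.0
```

Emit:
servo_tool:
  increments:
    - [[8.5, -4, -2, 0, 0], [8.5, -8, -4, 0, 0], [8.5, -12, -6, 0, 0], [8.5, -15, -7, 0, 0], [8.5, -15, -7, 0, 0]]

```text
t: 1.1
tool_pos: [-0.1718, -0.584, 0.2496]
tool_rot: [-3.078, -0.624, 0.001]
contact_force: [1.5, -0.3, 0.2]
opening: 0.0849
grip_force: 0.0
```

```bash
python3 - <<'E'
from h import *
d=cam('top'); save(d,'top1.png'); d=cam('scene'); save(d,'scene1.png')
o=ctrl.get_obs(); print(o['tool_pos'],o['q'],o['t'])
E
```

```text
[-0.16844338 -0.58419249  0.24962324] [-1.97408220e+00  1.40622604e-02  1.65359550e+00  5.08399618e-04
  1.47528263e+00 -8.06741218e-01] 1.2
```

View pics/top1.png

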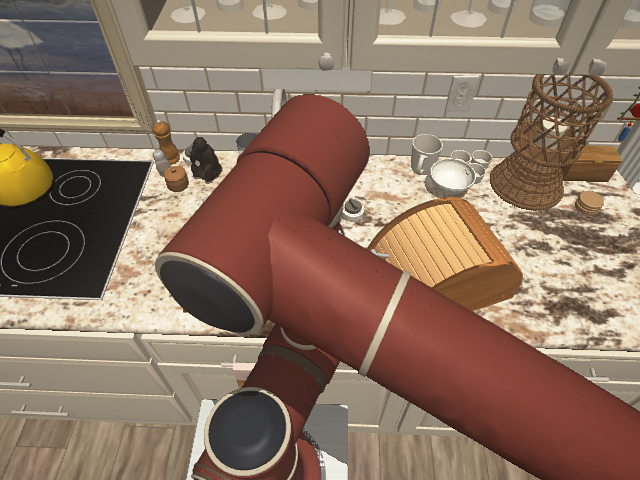

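Emit:
servo_tool:
  increments:
    - [[8.5, 4, 1, -3, 0], [8.5, 8, 2, -6, 0], [8.5, 12, 3, -9, 0], [8.5, 16, 4.5, -11, 0], [8.5, 20.5, 6, -13, 0]]

```text
t: 1.7
tool_pos: [0.0456, -0.5583, 0.3813]
tool_rot: [3.075, 0.634, 0.0]
contact_force: [-0.0, -0.9, 0.1]
opening: 0.0848
grip_force: 0.0
```

Emit:
servo_tool:
  increments:
    - [[8.5, 5, 1, 0, 0], [8.5, 10, 3, 0, 0], [8.5, 14, 1.5, 0, 0], [8.5, 18.5, -0.5, 0, 0], [8.5, 23, -2.5, 0, 0]]

```text
t: 2.2
tool_pos: [0.2465, -0.443, 0.3792]
tool_rot: [-3.076, -0.635, -0.001]
contact_force: [0.7, 0.2, 0.5]
opening: 0.085
grip_force: 0.0
```

Emit:
servo_tool:
  increments:
    - [[8.5, 4.5, -2.1, 0, 0], [8.5, 9, -4.2, 0, 0], [8.5, 13.5, -6.3, 0, 0], [8.5, 18, -8.4, 0, 0], [8.5, 21.5, -11.5, 0, 0]]

```text
t: 2.7
tool_pos: [0.3982, -0.2519, 0.3792]
tool_rot: [-3.076, -0.636, -0.001]
contact_force: [-0.1, -0.6, 0.0]
opening: 0.085
grip_force: 0.0
```

Emit:
servo_tool:
  increments:
    - [[8.5, 1.9, -4.6, 0, 0], [8.5, 3.8, -9.2, 0, 0], [8.5, 5.7, -13.8, 0, 0], [8.5, 7.6, -18.4, 0, 0], [8.5, 9.5, -23, 0, 0]]

```text
t: 3.2
tool_pos: [0.3922, -0.0032, 0.3795]
tool_rot: [-3.077, -0.634, -0.001]
contact_force: [1.3, 0.1, -0.8]
opening: 0.0852
grip_force: 0.0
```

Emit:
servo_tool:
  increments:
    - [[8.5, 1.9, -4.6, 0, 0], [8.5, 3.8, -9.2, 0, 0], [8.5, 5.7, -13.8, 0, 0], [8.5, 7, -18.4, 0, 0], [8.5, 6.5, -23, 0, 0]]

```text
t: 3.7
tool_pos: [0.3608, 0.2338, 0.3789]
tool_rot: [-3.076, -0.636, 0.002]
contact_force: [-0.1, 0.4, -0.8]
opening: 0.0851
grip_force: 0.0
```

Emit:
servo_tool:
  increments:
    - [[8.5, -1.3, -4.7, 0, 0], [8.5, -2.6, -9.4, 0, 0], [8.5, -4, -14, 0, 0], [8.5, -5.6, -18.6, 0, 0], [8.5, -7, -23, 0, 0]]

```text
t: 4.2
tool_pos: [0.204, 0.4161, 0.3797]
tool_rot: [-3.076, -0.636, -0.0]
contact_force: [0.1, 0.6, -0.6]
opening: 0.0849
grip_force: 0.0
```

Emit:
servo_tool:
  increments:
    - [[8.5, -2.5, -4.2, 0, 0], [8.5, -5, -8.4, 0, 0], [8.5, -8, -12, 0, 0], [8.5, -11, -14, 0, 0], [8.5, -11, -14, 0, 0]]

```text
t: 4.7
tool_pos: [0.046, 0.5002, 0.3793]
tool_rot: [3.075, 0.644, -0.003]
contact_force: [-0.1, 0.4, -0.5]
opening: 0.085
grip_force: 0.0
```

```bash
python3 - <<'E'
from h import *
d=cam('top'); save(d,'top2.png')
o=ctrl.get_obs(); print(o['tool_pos'],o['q'],o['t'])
E
```

```text
[0.0479625  0.49991631 0.37938336] [ 1.32677006e+00 -2.86397895e-01  1.71313159e+00  1.70829156e-04
  1.71551195e+00  2.48668781e+00] 4.75
```

View pics/top2.png

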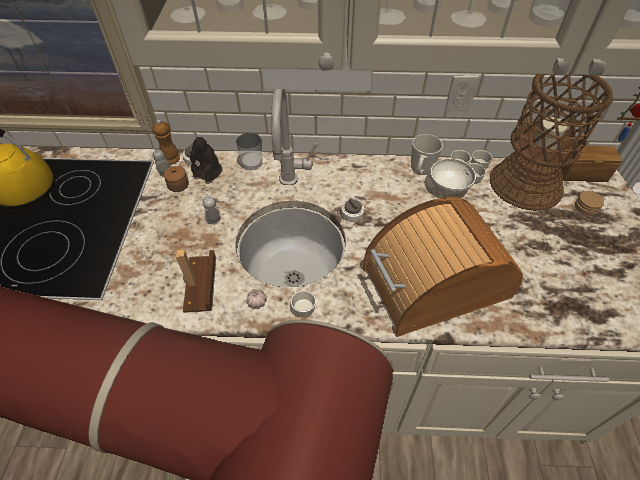

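The view is now clear: straightedge at about (200,280) with its edge on the right side, bin at about (440,265) facing left, and handle at (385,268). I'll enlarge both.

```bash
python3 - <<'E'
from h import *
im=cv2.imread('pics/top2.png')
a=cv2.resize(im[192:340,355:530],None,fx=3,fy=3,interpolation=cv2.INTER_CUBIC)
b=cv2.resize(im[242:318,172:222],None,fx=5,fy=5,interpolation=cv2.INTER_CUBIC)
c=np.zeros((444,780,3),np.uint8); c[:444,:525]=a; c[:380,527:777]=b
cv2.imwrite('pics/c2.png',c)
E
```

```text
(no output)
```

View pics/c2.png

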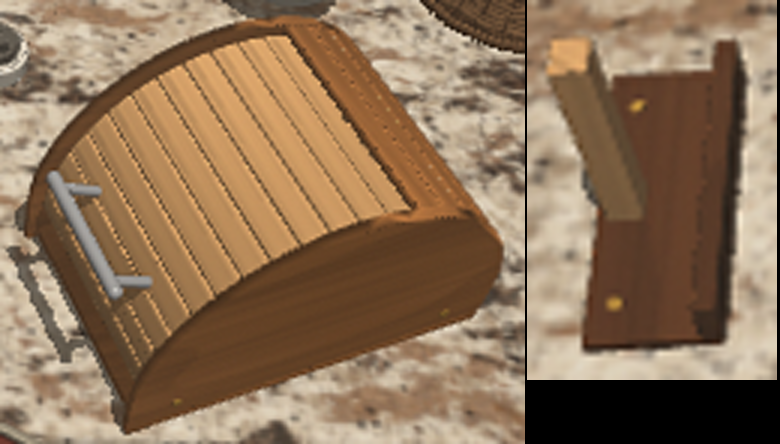

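```bash
cat > g.py <<'E'
from h import *
E
python3 - <<'E'
from h import *
d=cam('top')
B=lambda x,y,z: ray(d,355+x/3,192+y/3,z)[:2].round(4)
S=lambda x,y,z: ray(d,172+(x-527)/5,242+y/5,z)[:2].round(4)
nf,nr,ff=B(127,432,0),B(470,316,0),B(32,235,0)
print('bin',nf,nr,ff,np.linalg.norm(nr-nf),np.linalg.norm(ff-nf))
a=nr-nf;print('yaw x',np.degrees(np.arctan2(a[1],a[0])), 'y',np.degrees(np.arctan2(*(ff-nf)[::-1])))
for z in(.1,.12,.14,.16): 
  e=[B(55,178,z),B(116,292,z)]; print('h',z,e,np.linalg.norm(e[0]-e[1]))
print('post',S(569,56,.135),'foot',S(583,348,0),S(723,343,0),'edge top far',S(740,40,.034))
E
```

```text
bin [ 0.3155 -0.2767] [ 0.4337 -0.5685] [ 0.5017 -0.2057] 0.3148308752330368 0.1992772942409647
yaw x -67.9485102517929 y 20.872370166929755
h 0.1 [array([ 0.4886, -0.2163]), array([ 0.3815, -0.2594])] 0.11544704413712807
h 0.12 [array([ 0.4734, -0.2141]), array([ 0.3686, -0.2562])] 0.11294002833362492
h 0.14 [array([ 0.4582, -0.2119]), array([ 0.3558, -0.2531])] 0.11037753394599827
h 0.16 [array([ 0.4429, -0.2096]), array([ 0.3429, -0.2499])] 0.10781507315769909
post [0.4392 0.236 ] foot [0.361 0.244] [0.3665 0.1758] edge top far [0.5273 0.1896]
```

Emit:
servo_tool:
  increments:
    - [[8.5, 2.2, 4.3, 0, 0], [8.5, 4.4, 8.6, 0, 0], [8.5, 6.6, 12.9, 0, 0], [6, 8.8, 17.2, 0, 0], [5, 11, 21.5, 0, 0]]

```text
t: 5.3
tool_pos: [0.2383, 0.3435, 0.3798]
tool_rot: [-3.077, -0.63, -0.002]
contact_force: [0.6, 1.8, 0.8]
opening: 0.0587
grip_force: 0.0
```

Emit:
servo_tool:
  increments:
    - [[3, 2.1, 3.4, 0, 0], [3, 4.3, 6.8, 0, 0], [3, 3.9, 11.6, 0, 0], [3, 3.5, 16.4, 0, 0], [3, 3.1, 21.2, 0, 0]]

```text
t: 5.8
tool_pos: [0.3491, 0.1605, 0.3796]
tool_rot: [3.078, 0.63, 0.001]
contact_force: [0.9, 0.1, 1.3]
opening: 0.0301
grip_force: 0.0
```

Emit:
servo_tool:
  increments:
    - [[3, -0.4, 4.8, 0, 0], [3, -0.8, 9.6, 0, 0], [3, -1.2, 14.4, 0, 0], [3, -1.6, 17, 0, 0], [3, -3.3, 21, 2, 0]]

```text
t: 6.3
tool_pos: [0.4021, -0.0451, 0.3623]
tool_rot: [3.075, 0.63, 0.008]
contact_force: [0.6, 0.7, -0.3]
opening: 0.0305
grip_force: 0.0
```

Emit:
servo_tool:
  increments:
    - [[3, -1.3, 3.5, 2.5, 0.5], [3, -2.6, 7, 5, 1.4], [3, -4, 10.5, 7, 1.4], [3, -5.2, 14, 9, 1.4], [3, -6.3, 17.7, 10, 1.4]]

```text
t: 6.8
tool_pos: [0.4113, -0.2322, 0.2575]
tool_rot: [-3.084, -0.59, 0.003]
contact_force: [0.4, 0.5, 0.1]
opening: 0.0297
grip_force: 0.0
```

```bash
cat >> h.py <<'E'
O=np.array([.471,-.384,0]); Y=np.radians(-68.2); BR=R.from_euler('z',Y).as_matrix()
def binp(p): return O+BR@np.asarray(p,float)
def to_tool(p,o=None):
    o=o or ctrl.get_obs(); M=R.from_rotvec(o['tool_rot']).as_matrix()
    return ((M.T@(np.asarray(p)-o['tool_pos']))*100).round(2)
def st(): 
    o=ctrl.get_obs(); M=R.from_rotvec(o['tool_rot']).as_matrix(); print(o['t'],o['tool_pos'].round(4) if hasattr(o['tool_pos'],'round') else o['tool_pos'],'head ty',np.degrees(np.arctan2(M[1,1],M[0,1])).round(2),o['opening'],'bin',(BR.T@(np.array(o['tool_pos'])-O)).round(4),'F',np.round(o['contact_force'],1))
E
python3 - <<'E'
from h import *
st(); print(to_tool([.410,-.231,.143]))
d=cam('top'); cv2.imwrite('pics/a3.png',cv2.resize(d['img'][150:350,320:560,::-1],None,fx=3,fy=3))
E
```

```text
6.8 [ 0.4113 -0.2322  0.2575] head ty -68.32 0.02970833770018681 bin [-0.1631  0.001   0.2575] F [0.4 0.5 0.1]
[-0.07 -0.14 11.45]
```

View pics/a3.png

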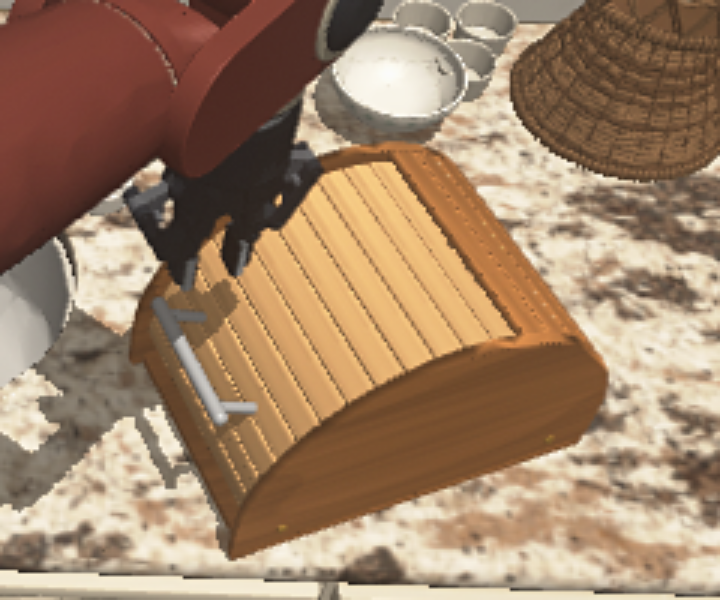

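The fingers are about 0.12 m above the bar (bar ends at crop (158,302) and (222,418)) and aligned across it. Descending.

Emit:
servo_tool:
  increments:
    - [[3, 0, -0.2, 3.5, 0], [3, 0, -0.2, 7, 0], [3, 0, -0.2, 9, 0], [3, 0, -0.2, 10.3, 0], [3, 0, -0.2, 11.3, 0]]
  newtons: 30

```text
t: 7.35
tool_pos: [0.4118, -0.229, 0.146]
tool_rot: [-3.085, -0.592, 0.0]
contact_force: [0.1, 0.2, 0.6]
opening: 0.03
grip_force: 0.0
```

Emit:
servo_tool:
  increments:
    - [[0.8, 0, 0, 0, 0], [0.8, 0, 0, 0, 0], [0.8, 0, 0, 0, 0], [0.8, 0, 0, 0, 0]]
  newtons: 30

```text
t: 7.75
tool_pos: [0.4121, -0.2287, 0.1471]
tool_rot: [3.085, 0.594, -0.001]
contact_force: [-3.5, 0.7, -1.3]
opening: 0.0107
grip_force: 29.4
```

```bash
python3 - <<'E'
from h import *
st(); print(ctrl.get_obs()['grip_force'])
d=cam('top'); cv2.imwrite('pics/a4.png',cv2.resize(d['img'][200:330,340:480,::-1],None,fx=4,fy=4))
E
```

```text
7.75 [ 0.4121 -0.2287  0.1471] head ty -68.19 0.010739804130734977 bin [-0.1661  0.003   0.1471] F [-3.5  0.7 -1.3]
29.40290093421936
```

Emit:
servo_tool:
  increments:
    - [[0.8, 0, 1.0, -1.6, 0], [0.8, 0, 2.1, -3.0, 0], [0.8, 0, 3.2, -4.2, 0], [0.8, 0, 4.4, -5.3, 0], [0.8, 0, 5.7, -6.3, 0]]

```text
t: 8.3
tool_pos: [0.4331, -0.2809, 0.2104]
tool_rot: [-3.081, -0.594, 0.002]
contact_force: [-3.7, 3.8, -1.1]
opening: 0.0106
grip_force: 29.2
```

```bash
python3 - <<'E'
from h import *
st(); print(ctrl.get_obs()['grip_force'])
E
```

```text
8.3 [ 0.4331 -0.2809  0.2104] head ty -68.18 0.01056740933642866 bin [-0.1098  0.0031  0.2104] F [-3.7  3.8 -1.1]
29.159615635871887
```

Emit:
servo_tool:
  increments:
    - [[0.8, 0, 2.0, -1.2, 0], [0.8, 0, 4.4, -2.3, 0], [0.8, 0, 7.0, -3.0, 0], [0.8, 0, 9.6, -3.4, 0], [0.8, 0, 12.2, -3.4, 0]]

```text
t: 8.8
tool_pos: [0.4799, -0.3962, 0.2469]
tool_rot: [3.082, 0.594, 0.004]
contact_force: [-2.0, 2.5, -0.9]
opening: 0.0104
grip_force: 29.2
```

Emit:
servo_tool:
  increments:
    - [[0.8, 0, 2.0, 0.2, 0], [0.8, 0, 3.3, 0.5, 0], [0.8, 0, 4.2, 0.7, 0], [0.8, 0, 4.2, 0.7, 0]]

```text
t: 9.2
tool_pos: [0.4916, -0.4246, 0.2416]
tool_rot: [-3.057, -0.593, 0.012]
contact_force: [-25.1, 39.8, 32.4]
opening: 0.0108
grip_force: 34.2
```

```bash
python3 - <<'E'
from h import *
st(); print(ctrl.get_obs()['grip_force'])
E
```

```text
9.2 [ 0.4916 -0.4246  0.2416] head ty -68.05 0.010763126130288604 bin [0.0454 0.004  0.2416] F [-25.1  39.8  32.4]
34.24914792180061
```

Cover is at its stop (bar at bin x = +45 mm). I'll ease the pressure, release, rise, and head for the straightedge.

Emit:
servo_tool:
  increments:
    - [[0.8, 0, -0.6, -0.3, 0], [3.5, 0, -0.7, -0.3, 0], [3.5, 0, -0.7, -0.3, 0], [3.5, 0, -0.7, -3, 0], [3.5, 0, -0.7, -7, 0]]

```text
t: 9.7
tool_pos: [0.4909, -0.4268, 0.3033]
tool_rot: [-3.08, -0.592, 0.005]
contact_force: [0.6, -0.6, -0.8]
opening: 0.035
grip_force: 0.0
```

```bash
python3 - <<'E'
from h import *
st(); print(to_tool([.41,0,.33]),to_tool([.439,.236,.22]))
E
```

```text
9.7 [ 0.4909 -0.4268  0.3033] head ty -68.23 0.035011549312042284 bin [0.0472 0.0026 0.3033] F [ 0.6 -0.6 -0.8]
[  8.31 -42.66  -2.44] [ 19.78 -63.43   8.65]
```

Emit:
servo_tool:
  increments:
    - [[3.5, 1.4, -4.6, 0, 0], [3.5, 2.8, -9.2, 0, 0], [5, 4.2, -13.8, 0, 0], [5, 5.6, -18.4, 0, 0], [5, 7, -23, 0, 0]]

```text
t: 10.2
tool_pos: [0.4714, -0.1867, 0.3068]
tool_rot: [3.084, 0.592, 0.002]
contact_force: [0.9, 0.4, 0.1]
opening: 0.0498
grip_force: 0.0
```

Emit:
servo_tool:
  increments:
    - [[5, 1.4, -4.6, 0, 0], [5, 2.8, -9.2, 0, 0], [5, 4.2, -13.8, 0, 0], [5, 5.6, -18.4, 0, 0], [5, 7, -23, 0, 0]]

```text
t: 10.7
tool_pos: [0.4511, 0.0533, 0.3071]
tool_rot: [3.085, 0.593, 0.004]
contact_force: [-0.1, 0.3, 0.7]
opening: 0.05
grip_force: 0.0
```

Emit:
servo_tool:
  increments:
    - [[5, 1.4, -4.4, 1, 5], [5, 2.8, -8.8, 2.5, 10], [5, 4.2, -13.2, 4, 17], [5, 5.6, -17.4, 6, 17], [5, 5.8, -17.4, 7, 17]]

```text
t: 11.2
tool_pos: [0.4391, 0.2387, 0.2349]
tool_rot: [-3.137, -0.141, 0.002]
contact_force: [0.5, -0.2, -0.1]
opening: 0.05
grip_force: 0.0
```

```bash
python3 - <<'E'
from h import *
st(); d=cam('top'); print(to_tool([.439,.236,.115]))
a=cv2.resize(d['img'][190:330,360:530,::-1],None,fx=2.6,fy=2.6); b=cv2.resize(d['img'][190:320,140:260,::-1],None,fx=2.8,fy=2.8)
c=np.zeros((364,790,3),np.uint8); c[:a.shape[0],:a.shape[1]]=a; c[:b.shape[0],450:450+b.shape[1]]=b; cv2.imwrite('pics/a5.png',c)
E
```

```text
11.2 [0.4391 0.2387 0.2349] head ty -84.86 0.05003664185719157 bin [-0.59    0.2016  0.2349] F [ 0.5 -0.2 -0.1]
[ 0.03  0.03 11.84]
```

View pics/a5.png

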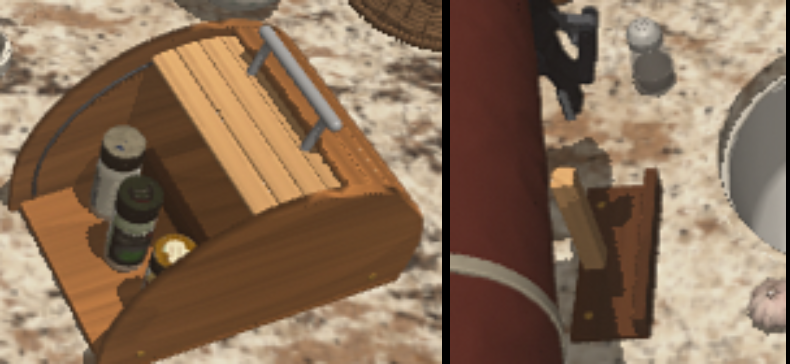

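The bin is open with jar caps at crop (123,138), (141,190) and (175,248). The gripper is over the straightedge post at crop (565,175). I'll descend and grip while computing poses.

Emit:
servo_tool:
  increments:
    - [[5, 0, 0, 4, 0], [5, 0, 0, 8, 0], [5, 0, 0, 10, 0], [5, 0, 0, 11.4, 0], [5, 0, 0, 11.8, 0]]
  newtons: 60

```text
t: 11.75
tool_pos: [0.4402, 0.2337, 0.1176]
tool_rot: [3.138, 0.129, -0.002]
contact_force: [-0.2, -0.4, 0.8]
opening: 0.0496
grip_force: 0.0
```

Emit:
servo_tool:
  increments:
    - [[1.5, 0, 0, 0, 0], [1.5, 0, 0, 0, 0], [1.5, 0, 0, 0, 0], [1.5, 0, 0, 0, 0], [1.5, 0, 0, 0, 0]]
  newtons: 60

```text
t: 12.25
tool_pos: [0.4407, 0.235, 0.1197]
tool_rot: [-3.138, -0.132, -0.003]
contact_force: [-0.9, 0.4, 2.3]
opening: 0.0195
grip_force: 62.4
```

```bash
python3 - <<'E'
from h import *
st(); print(ctrl.get_obs()['grip_force']); d=cam('top')
f=lambda x,y,z:(BR.T@(ray(d,360+x/2.6,190+y/2.6,z)-O)).round(4)
for n,x,y,z in(('j1',123,138,.117),('j2',141,190,.117),('j3',175,248,.117),('h',301.5,79,.2294),('hA',267,32,.2294),('hB',336,126,.2294),('floorL',22,207,.012),('floorR',98,345,.012)): print(n,f(x,y,z))
E
```

```text
12.25 [0.4407 0.235  0.1197] head ty -85.2 0.019484664407411142 bin [-0.586   0.2018  0.1197] F [-0.9  0.4  2.3]
62.42298603057861
j1 [-0.0687  0.0628  0.117 ]
j2 [-0.0796  0.0038  0.117 ]
j3 [-0.0797 -0.0618  0.117 ]
h [ 0.0459 -0.0047  0.2294]
hA [0.046  0.0524 0.2294]
hB [ 0.0458 -0.0584  0.2294]
floorL [-0.1506  0.0871  0.012 ]
floorR [-0.1457 -0.0781  0.012 ]
```

Emit:
servo_tool:
  increments:
    - [[1.5, 0, 0, -2, 0], [1.5, 0, 0, -5, 0], [1.5, 0, 0, -9, 0], [1.5, -1, 3, -10, 0], [1.5, -2, 7, -10, 0]]

```text
t: 12.8
tool_pos: [0.4272, 0.1638, 0.2218]
tool_rot: [-3.138, -0.137, -0.008]
contact_force: [1.2, -0.2, -2.0]
opening: 0.019
grip_force: 61.8
```

Emit:
servo_tool:
  increments:
    - [[1.5, -1, 4.3, 0, 0], [1.5, -2, 8.6, 0, 0], [1.5, -3, 12.9, 0, 0], [1.5, -4, 17.2, 0, 0], [1.5, -5, 21.5, 0, 0]]

```text
t: 13.3
tool_pos: [0.3934, -0.0565, 0.2184]
tool_rot: [3.139, 0.132, 0.0]
contact_force: [1.5, -0.3, -1.6]
opening: 0.0191
grip_force: 61.8
```

Emit:
servo_tool:
  increments:
    - [[1.5, -1, 4, 0, -6], [1.5, -2, 7.5, 0, -12], [1.5, -2.6, 10, 0, -17], [1.5, -2.6, 10.6, 0, -17], [1.5, -2.6, 10.6, 0, -17]]

```text
t: 13.8
tool_pos: [0.377, -0.1631, 0.2183]
tool_rot: [-3.085, -0.589, 0.001]
contact_force: [-0.2, 0.6, -2.3]
opening: 0.0192
grip_force: 61.9
```

```bash
python3 - <<'E'
from h import *
st(); print(to_tool(binp([-.24,-.004,.137]))); d=cam('top'); cv2.imwrite('pics/a6.png',cv2.resize(d['img'][190:350,290:490,::-1],None,fx=3.5,fy=3.5))
E
```

```text
13.8 [ 0.377  -0.1631  0.2183] head ty -68.39 0.019231888924836123 bin [-0.24   -0.0053  0.2183] F [-0.2  0.6 -2.3]
[0.13 0.01 8.13]
```

View pics/a6.png

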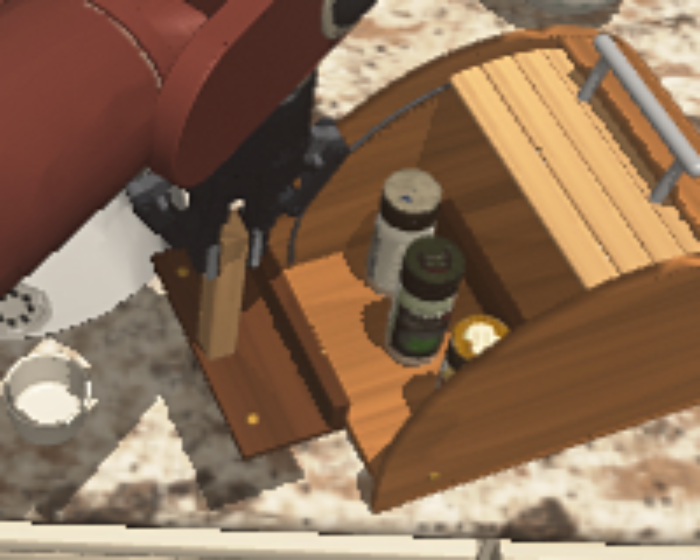

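Straightedge is held in front of the open bin, level and parallel to the floor's front edge. Edge top runs from crop (283,265) to (346,408), foot corner at (245,458). I'll check alignment while lowering.

Emit:
servo_tool:
  increments:
    - [[1.5, 0, 0, 3, 0], [1.5, 0, 0, 6, 0], [1.5, 0, 0, 7.6, 0], [1.5, 0, 0, 8, 0], [1.5, 0, 0, 8, 0]]

```text
t: 14.35
tool_pos: [0.3772, -0.1617, 0.1382]
tool_rot: [-3.083, -0.596, 0.001]
contact_force: [-0.1, -0.6, -1.2]
opening: 0.0196
grip_force: 61.9
```

```bash
python3 - <<'E'
from h import *
st(); d=cam('top')
f=lambda x,y,z:(BR.T@(ray(d,290+x/3.5,190+y/3.5,z)-O)).round(4)
for n,x,y,z in(('edge far',283,265,.133),('edge near',346,408,.133),('foot near rear',245,458,.099),('foot far rear',153,256,.108),('wall corner near',372,512,0)): print(n,f(x,y,z))
cv2.imwrite('pics/a7.png',cv2.resize(d['img'][190:350,290:490,::-1],None,fx=3.5,fy=3.5))
E
```

```text
14.35 [ 0.3772 -0.1617  0.1382] head ty -68.13 0.019607955330451364 bin [-0.2412 -0.0046  0.1382] F [-0.1 -0.6 -1.2]
edge far [-0.1837  0.0208  0.133 ]
edge near [-0.1899 -0.0909  0.133 ]
foot near rear [-0.2521 -0.0856  0.099 ]
foot far rear [-0.2541  0.0725  0.108 ]
wall corner near [-0.16   -0.1044  0.    ]
```

View pics/a7.png

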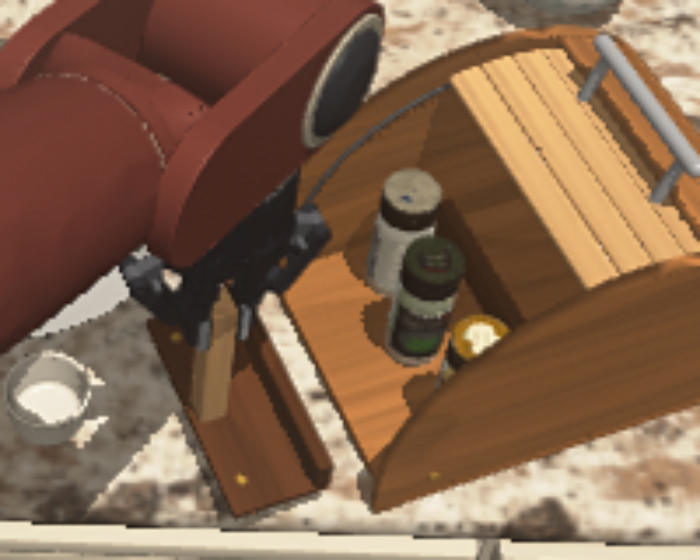

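Straightedge is low in front of the bin, between the walls and 6 mm above the floor level. Sliding in.

Emit:
servo_tool:
  increments:
    - [[1.5, 0.2, 2, 0, 0], [1.5, 0.2, 3.5, 0, 0], [1.5, 0.2, 5, 0, 0], [1.5, 0.2, 6, 0.2, 0], [1.5, 0.2, 7, 0.3, 0]]

```text
t: 14.9
tool_pos: [0.4059, -0.2278, 0.1367]
tool_rot: [3.084, 0.594, 0.002]
contact_force: [0.7, 0.2, -1.9]
opening: 0.019
grip_force: 61.8
```

Emit:
servo_tool:
  increments:
    - [[1.5, 0, 0.8, 0, 0], [1.5, 0, 1.6, 0, 0], [1.5, 0, 2.4, 0, 0], [1.5, 0, 3.2, 0, 0], [1.5, 0, 4, 0, 0]]

```text
t: 15.4
tool_pos: [0.42, -0.2643, 0.1355]
tool_rot: [-3.084, -0.594, 0.001]
contact_force: [-0.1, 2.5, -0.4]
opening: 0.0194
grip_force: 62.1
```

```bash
python3 - <<'E'
from h import *
st(); d=cam('top')
cv2.imwrite('pics/a8.png',cv2.resize(d['img'][190:350,290:490,::-1],None,fx=3.5,fy=3.5))
E
```

```text
15.4 [ 0.42   -0.2643  0.1355] head ty -68.2 0.019443253208168566 bin [-0.1301 -0.003   0.1355] F [-0.1  2.5 -0.4]
```

View pics/a8.png

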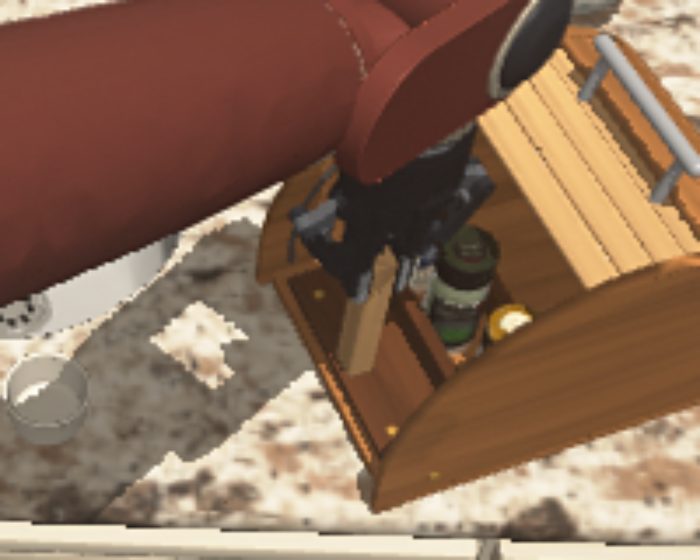

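All is going well: the edge pushes the jars upright (jar_2 at crop (465,290)). No more viewing allowed; I'll go on by force and numbers.

Emit:
servo_tool:
  increments:
    - [[1.5, 0, 0.5, 0, 0], [1.5, 0, 0.8, 0, 0], [1.5, 0, 1.1, 0, 0], [1.5, 0, 1.1, 0, 0]]

```text
t: 15.85
tool_pos: [0.4241, -0.2749, 0.1356]
tool_rot: [3.084, 0.594, -0.0]
contact_force: [-0.3, 0.6, -2.3]
opening: 0.0195
grip_force: 61.8
```

Emit:
servo_tool:
  increments:
    - [[1.5, 0, 0.2, 0, 0], [1.5, 0, 0.3, 0, 0], [1.5, 0, 0.3, 0, 0]]

```text
t: 16.15
tool_pos: [0.4251, -0.2772, 0.1356]
tool_rot: [-3.085, -0.594, 0.0]
contact_force: [-1.0, 2.5, -1.3]
opening: 0.0191
grip_force: 61.9
```

```bash
python3 - <<'E'
from h import *
st(); print(ctrl.get_obs()['wrist_torque'])
E
```

```text
16.15 [ 0.4251 -0.2772  0.1356] head ty -68.21 0.019143546404872733 bin [-0.1162 -0.003   0.1356] F [-1.   2.5 -1.3]
[0.6070385  0.22318747 0.01442348]
```

Emit:
servo_tool:
  increments:
    - [[1.5, 0, 0.1, 0, 0], [1.5, 0, 0.2, 0, 0], [1.5, 0, 0.2, 0, 0]]

```text
t: 16.45
tool_pos: [0.4254, -0.2778, 0.1357]
tool_rot: [-3.081, -0.593, 0.002]
contact_force: [-1.9, 6.6, 3.3]
opening: 0.0192
grip_force: 62.6
```

Emit:
servo_tool:
  increments:
    - [[1.5, 0, 0.1, 0, 0], [1.5, 0, 0.2, 0, 0], [1.5, 0, 0.2, 0, 0]]

```text
t: 16.75
tool_pos: [0.4257, -0.2783, 0.1357]
tool_rot: [-3.077, -0.592, 0.003]
contact_force: [-4.1, 11.9, 6.6]
opening: 0.0192
grip_force: 63.3
```

Emit:
servo_tool:
  increments:
    - [[1.5, 0, 0.1, 0, 0], [1.5, 0, 0.2, 0, 0], [1.5, 0, 0.3, 0, 0], [1.5, 0, 0.3, 0, 0]]

```text
t: 17.15
tool_pos: [0.4261, -0.2791, 0.1355]
tool_rot: [-3.071, -0.591, 0.006]
contact_force: [-8.0, 18.4, 11.5]
opening: 0.0192
grip_force: 64.2
```

```bash
python3 - <<'E'
from h import *
st(); print(ctrl.get_obs()['wrist_torque'])
E
```

```text
17.15 [ 0.4261 -0.2791  0.1355] head ty -68.2 0.019159198113772823 bin [-0.1141 -0.0027  0.1355] F [-8.  18.4 11.5]
[ 3.85418058  1.67105608 -0.09589284]
```

Force is about 20 N and nearly centred. A small yaw wiggle will seat both ends, then I withdraw.

Emit:
servo_tool:
  increments:
    - [[1.5, 0, 0, 0, 0.7], [1.5, 0, 0, 0, 1.5], [1.5, 0, 0, 0, 1.5]]

```text
t: 17.45
tool_pos: [0.4257, -0.2791, 0.1348]
tool_rot: [-3.078, -0.556, 0.008]
contact_force: [-8.0, 16.7, 8.4]
opening: 0.0191
grip_force: 68.0
```

```bash
python3 - <<'E'
from h import *
st(); print(ctrl.get_obs()['wrist_torque'])
E
```

```text
17.45 [ 0.4257 -0.2791  0.1348] head ty -69.54 0.019062412750982048 bin [-0.1142 -0.0031  0.1348] F [-8.  16.7  8.4]
[3.77388534 1.4613947  0.96918943]
```

Emit:
servo_tool:
  increments:
    - [[1.5, 0, 0, 0, -1], [1.5, 0, 0, 0, -2], [1.5, 0, 0, 0, -3], [1.5, 0, 0, 0, -3]]

```text
t: 17.85
tool_pos: [0.4258, -0.2791, 0.1341]
tool_rot: [-3.064, -0.628, 0.006]
contact_force: [-5.7, 15.8, 3.7]
opening: 0.0197
grip_force: 65.2
```

```bash
python3 - <<'E'
from h import *
st(); print(ctrl.get_obs()['wrist_torque'])
E
```

```text
17.85 [ 0.4258 -0.2791  0.1341] head ty -66.83 0.019654370588273483 bin [-0.1142 -0.003   0.1341] F [-5.7 15.8  3.7]
[ 3.38018003  1.42688683 -0.8606769 ]
```

Emit:
servo_tool:
  increments:
    - [[1.5, 0, -0.4, 0, 1], [1.5, 0, -0.9, 0, 1.5], [1.5, 0, -1.2, 0, 1.5]]

```text
t: 18.15
tool_pos: [0.4234, -0.2734, 0.1363]
tool_rot: [3.082, 0.594, 0.002]
contact_force: [0.5, -0.1, -1.8]
opening: 0.0193
grip_force: 61.8
```

Emit:
servo_tool:
  increments:
    - [[1.5, 0, -0.6, 0, 0], [1.5, 0, -1.5, 0, 0], [1.5, 0, -3, 0, 0], [1.5, 0, -5, 0, 0], [1.5, 0, -7, 0, 0]]

```text
t: 18.65
tool_pos: [0.3967, -0.2071, 0.1359]
tool_rot: [3.084, 0.593, 0.001]
contact_force: [-0.6, 0.1, -2.5]
opening: 0.019
grip_force: 61.7
```

Emit:
servo_tool:
  increments:
    - [[1.5, 0, -2, 0, 0], [1.5, 0, -4, 0, 0], [1.5, 0, -6, 0, 0], [1.5, 0, -6, -4, 0], [1.5, 0, -6, -9, 0]]

```text
t: 19.15
tool_pos: [0.3725, -0.1501, 0.2232]
tool_rot: [-3.08, -0.595, 0.008]
contact_force: [1.4, -1.1, -1.8]
opening: 0.0194
grip_force: 61.8
```

```bash
python3 - <<'E'
from h import *
st(); d=cam('top'); cv2.imwrite('pics/z1.png',d['img'][:,:,::-1])
# rows of text of where caps are: predicted cap centres for jars at rail
for y in(.0628,.0038,-.0618): print(proj(d,binp([-.04,y,.117])).round(1))
hsv=cv2.cvtColor(d['img'],cv2.COLOR_RGB2HSV)
for p in(( -.04,.0628),(-.04,.0038),(-.04,-.0618)):
    u,v=proj(d,binp([*p,.117])).astype(int); print(u,v,hsv[v-6:v+7:3,u-12:u+13:3].tolist())
E
```

```text
19.15 [ 0.3725 -0.1501  0.2232] head ty -68.15 0.01940797296936528 bin [-0.2538 -0.0046  0.2232] F [ 1.4 -1.1 -1.8]
[418. 240.]
[429.5 258.5]
[443.  280.5]
418 239 [[[13, 154, 116], [13, 154, 114], [14, 151, 93], [13, 148, 88], [14, 145, 93], [13, 148, 98], [14, 151, 101], [13, 151, 105], [13, 149, 99]], [[13, 150, 107], [14, 155, 92], [16, 98, 120], [19, 74, 76], [19, 72, 78], [16, 75, 78], [14, 153, 100], [13, 154, 103], [13, 152, 106]], [[14, 158, 118], [14, 143, 102], [20, 70, 135], [20, 69, 144], [18, 73, 84], [18, 74, 83], [17, 66, 81], [14, 154, 106], [13, 155, 107]], [[14, 160, 121], [13, 93, 63], [20, 71, 158], [20, 66, 154], [19, 76, 84], [19, 72, 88], [18, 67, 87], [14, 155, 102], [13, 154, 98]], [[13, 158, 123], [14, 103, 37], [18, 74, 89], [20, 71, 165], [20, 69, 156], [18, 71, 83], [19, 70, 80], [13, 152, 92], [13, 153, 90]]]
429 258 [[[12, 115, 40], [13, 100, 46], [17, 31, 155], [14, 156, 108], [14, 148, 95], [13, 155, 110], [13, 155, 107], [13, 154, 106], [13, 154, 101]], [[19, 44, 158], [20, 42, 156], [27, 96, 56], [20, 113, 45], [19, 103, 47], [17, 105, 46], [14, 13
[... 451 characters left out ...]
, 48, 112], [13, 138, 59], [13, 155, 97], [13, 152, 99], [13, 154, 101], [14, 156, 100], [14, 156, 100], [14, 157, 99], [13, 151, 91]], [[13, 83, 55], [11, 142, 61], [18, 190, 148], [17, 188, 84], [18, 165, 93], [18, 183, 82], [13, 154, 83], [13, 154, 98], [13, 157, 112]], [[15, 80, 51], [15, 157, 70], [18, 196, 165], [23, 49, 255], [13, 135, 85], [14, 155, 99], [14, 157, 115], [14, 158, 121], [14, 156, 119]], [[13, 118, 52], [16, 88, 61], [17, 189, 123], [13, 157, 91], [13, 154, 111], [14, 159, 120], [13, 157, 120], [13, 159, 119], [13, 153, 105]], [[13, 156, 100], [13, 155, 89], [14, 158, 103], [14, 158, 121], [14, 160, 118], [13, 156, 106], [13, 156, 106], [13, 154, 104], [13, 154, 109]]]
```

Jars' caps sit where a rail-touching row predicts, upright. Carrying the straightedge back to its old place.

Emit:
servo_tool:
  increments:
    - [[1.5, 2.3, -3.7, 0, 0], [1.5, 4.6, -7.4, 0, 0], [1.5, 6.9, -11.1, 0, 0], [1.5, 9.2, -14.8, 0, 0], [1.5, 11.5, -18.5, 0, 0]]

```text
t: 19.7
tool_pos: [0.4128, 0.0643, 0.2262]
tool_rot: [3.084, 0.594, 0.004]
contact_force: [0.6, -0.3, -1.0]
opening: 0.0194
grip_force: 62.0
```

Emit:
servo_tool:
  increments:
    - [[1.5, 2.3, -3.7, 0, 5], [1.5, 4.6, -7.4, 0, 10], [1.5, 6.9, -11.1, 0, 15], [1.5, 9.2, -14.7, 0, 17], [1.5, 9.2, -14.7, 0, 17]]

```text
t: 20.2
tool_pos: [0.4436, 0.2372, 0.2258]
tool_rot: [-3.137, -0.139, -0.001]
contact_force: [-0.0, -0.8, -2.0]
opening: 0.0193
grip_force: 62.2
```

Emit:
servo_tool:
  increments:
    - [[1.5, 0, 0, 3, 0], [1.5, 0, 0, 6, 0], [1.5, 0, 0, 8.5, 0], [1.5, 0, 0, 9.5, 0], [1.5, 0, 0, 9.5, 0]]

```text
t: 20.7
tool_pos: [0.4425, 0.2324, 0.1292]
tool_rot: [3.138, 0.131, -0.005]
contact_force: [0.7, -0.3, -1.9]
opening: 0.0194
grip_force: 62.2
```

```bash
python3 - <<'E'
from h import *
st(); print(to_tool([.4407,.235,.1197]))
E
```

```text
20.7 [0.4425 0.2324 0.1292] head ty -85.22 0.01940099131204253 bin [-0.5829  0.2025  0.1292] F [ 0.7 -0.3 -1.9]
[-0.16 -0.27  0.95]
```

Emit:
servo_tool:
  increments:
    - [[1.5, 0, 0, 0.4, 0], [1.5, 0, 0, 0.7, 0], [1.5, 0, 0, 0.8, 0], [1.5, 0, 0, 0.9, 0], [1.5, 0, 0, 0.9, 0]]

```text
t: 21.2
tool_pos: [0.4438, 0.2331, 0.122]
tool_rot: [-3.139, -0.131, -0.001]
contact_force: [-0.9, -0.5, -0.8]
opening: 0.019
grip_force: 62.3
```

Emit:
servo_tool:
  increments:
    - [[1.5, 0, 0, 0.1, 0], [1.5, 0, 0, 0.2, 0], [1.5, 0, 0, 0.3, 0], [1.5, 0, 0, 0.3, 0]]

```text
t: 21.6
tool_pos: [0.4439, 0.2334, 0.1199]
tool_rot: [-3.138, -0.131, -0.0]
contact_force: [-2.9, 0.7, 4.9]
opening: 0.019
grip_force: 63.2
```

Emit:
servo_tool:
  increments:
    - [[2.4, 0, 0, 0, 0], [4, 0, 0, 0, 0], [5, 0, 0, 0, 0], [5, 0, 0, 0, 0], [5, 0, 0, -1, 0]]

```text
t: 22.1
tool_pos: [0.4425, 0.2326, 0.1274]
tool_rot: [3.138, 0.131, -0.005]
contact_force: [0.2, -0.3, -0.7]
opening: 0.0503
grip_force: 0.0
```

Emit:
servo_tool:
  increments:
    - [[5, 0, 0, -3, 0], [5, 0, 0, -7, 0], [5, 0, 0, -11, 0], [5, 0, 0, -15, 0], [5, 0, 0, -19, 0]]

```text
t: 22.6
tool_pos: [0.4434, 0.233, 0.3213]
tool_rot: [-3.138, -0.131, -0.002]
contact_force: [0.9, -0.1, -0.6]
opening: 0.0501
grip_force: 0.0
```

```bash
python3 - <<'E'
from h import *
st(); d=cam('top'); save(d,'z2.png')
hsv=cv2.cvtColor(d['img'],cv2.COLOR_RGB2HSV)
# post top: light tan blob near expected pixel
u,v=proj(d,[.443,.2335,.135]); print('exp post',u,v)
h,s,vv=[hsv[...,i] for i in range(3)]
m=((vv>190)&(s>90)&(h<22)).astype(np.uint8); m[:, :150]=0; m[:,230:]=0; m[:235]=0;m[:275+50]=m[:325]; m[325:]=0
n,_,stt,c=cv2.connectedComponentsWithStats(m)
for i in range(1,n):
  if stt[i,4]>8: print(c[i],stt[i,4])
print(to_tool(binp([.046,-.003,.30])), to_tool(binp([.046,-.003,.239])))
E
```

```text
22.6 [0.4434 0.233  0.3213] head ty -85.21 0.05010106966805543 bin [-0.5831  0.2035  0.3213] F [ 0.9 -0.1 -0.6]
exp post 181.83304767732994 251.9390950944804
[181.08333333 251.25      ] 24
[-1.65 66.28  2.74] [-1.73 66.3   8.84]
```

Straightedge stands at its place. Back to the handle.

Emit:
servo_tool:
  increments:
    - [[4, -0.1, 4.8, 0, 0], [4, -0.2, 9.6, 0, 0], [3, -0.3, 14.4, 0, 0], [3, -0.4, 19.2, 0, 0], [3, -0.5, 24, 0, 0]]

```text
t: 23.15
tool_pos: [0.4585, -0.0083, 0.3195]
tool_rot: [3.138, 0.132, 0.003]
contact_force: [1.0, 0.4, -0.4]
opening: 0.0302
grip_force: 0.0
```

Emit:
servo_tool:
  increments:
    - [[3, -0.1, 4.8, 0, 0], [3, -0.2, 9.6, 0, 0], [3, -0.3, 14.4, 0, 0], [3, -0.4, 19.2, 0, 0], [3, -0.5, 24, 0, 0]]

```text
t: 23.65
tool_pos: [0.4735, -0.2482, 0.3194]
tool_rot: [3.138, 0.131, 0.002]
contact_force: [0.5, 0.1, -0.1]
opening: 0.0301
grip_force: 0.0
```

Emit:
servo_tool:
  increments:
    - [[3, -0.1, 4.8, 0, -6], [3, -0.3, 9.6, 0, -12], [3, -0.5, 14.4, 0, -17], [3, -0.6, 18.3, 0, -17], [3, -0.6, 18.3, 0, -17]]

```text
t: 24.15
tool_pos: [0.4821, -0.4331, 0.3178]
tool_rot: [3.086, 0.587, -0.002]
contact_force: [-0.5, 1.1, 0.4]
opening: 0.0302
grip_force: 0.0
```

```bash
python3 - <<'E'
from h import *
st(); print(to_tool(binp([.0455,-.001,.240])))
E
```

```text
24.15 [ 0.4821 -0.4331  0.3178] head ty -68.47 0.030205750431892834 bin [ 0.0497 -0.0079  0.3178] F [-0.5  1.1  0.4]
[ 0.69 -0.42  7.78]
```

Emit:
servo_tool:
  increments:
    - [[3, 0.4, -0.4, 2.5, 0], [3, 0.7, -0.4, 5, 0], [3, 0.7, -0.4, 6.5, 0], [3, 0.7, -0.4, 7.5, 0], [3, 0.7, -0.4, 7.8, 0]]
  newtons: 30

```text
t: 24.65
tool_pos: [0.4879, -0.422, 0.2397]
tool_rot: [-3.084, -0.594, 0.001]
contact_force: [-0.5, -0.1, 0.7]
opening: 0.0301
grip_force: 0.0
```

Emit:
servo_tool:
  increments:
    - [[0.8, 0, 0, 0, 0], [0.8, 0, 0, 0, 0], [0.8, 0, 0, 0, 0], [0.8, 0, 0, 0, 0]]

```text
t: 25.05
tool_pos: [0.4884, -0.4231, 0.2418]
tool_rot: [3.083, 0.593, 0.001]
contact_force: [0.8, -1.8, 0.1]
opening: 0.0104
grip_force: 30.1
```

```bash
python3 - <<'E'
from h import *
st()
E
```

```text
25.05 [ 0.4884 -0.4231  0.2418] head ty -68.21 0.010417178214377496 bin [0.0428 0.0017 0.2418] F [ 0.8 -1.8  0.1]
```

Emit:
servo_tool:
  increments:
    - [[0.8, 0, -2.6, -0.4, 0], [0.8, 0, -4.9, -0.5, 0], [0.8, 0, -7.2, -0.3, 0], [0.8, 0, -9.5, 0.2, 0], [0.8, 0, -11.7, 1.0, 0]]

```text
t: 25.55
tool_pos: [0.4452, -0.3157, 0.2345]
tool_rot: [3.077, 0.592, 0.004]
contact_force: [-0.9, -3.9, 3.1]
opening: 0.0107
grip_force: 30.6
```

Emit:
servo_tool:
  increments:
    - [[0.8, 0, -2.1, 1.0, 0], [0.8, 0, -4.0, 2.3, 0], [0.8, 0, -5.8, 3.8, 0], [0.8, 0, -7.4, 5.5, 0], [0.8, 0, -8.5, 7.1, 0]]

```text
t: 26.05
tool_pos: [0.413, -0.2351, 0.1612]
tool_rot: [3.082, 0.594, 0.001]
contact_force: [-2.4, 0.3, 4.2]
opening: 0.0104
grip_force: 32.1
```

Emit:
servo_tool:
  increments:
    - [[0.8, 0, -0.9, 1.4, 0], [0.8, 0, -1.6, 2.9, 0], [0.8, 0, -2.0, 4.2, 0], [0.8, 0, -2.2, 4.8, 0], [0.8, 0, -2.2, 4.8, 0]]

```text
t: 26.55
tool_pos: [0.4048, -0.2143, 0.1132]
tool_rot: [-3.083, -0.594, 0.003]
contact_force: [-9.4, 4.8, 15.5]
opening: 0.0107
grip_force: 34.3
```

```bash
python3 - <<'E'
from h import *
st()
E
```

```text
26.55 [ 0.4048 -0.2143  0.1132] head ty -68.19 0.010673316053710202 bin [-0.1821  0.0015  0.1132] F [-9.4  4.8 15.5]
```

Emit:
servo_tool:
  increments:
    - [[0.8, 0, 0, 0.2, 0], [0.8, 0, 0, 0.5, 0], [0.8, 0, 0, 0.5, 0]]

```text
t: 26.85
tool_pos: [0.405, -0.2144, 0.1128]
tool_rot: [-3.08, -0.594, 0.007]
contact_force: [-22.9, 14.2, 42.9]
opening: 0.0105
grip_force: 37.1
```

Emit:
servo_tool:
  increments:
    - [[0.8, 0, 0, -0.6, 0], [2, 0, 0, -0.6, 0], [3, 0, 0, -0.6, 0], [3, 0, 0, -0.6, 0], [3, 0, 0, -2, 0]]

```text
t: 27.35
tool_pos: [0.4036, -0.2135, 0.1244]
tool_rot: [-3.081, -0.593, 0.005]
contact_force: [-0.7, -0.5, -0.5]
opening: 0.03
grip_force: 0.0
```

Emit:
servo_tool:
  increments:
    - [[3, 0, 0, -4, 0], [3, 0, 0, -8, 0], [3, 0, 0, -12, 0], [3, 0, 0, -16, 0], [3, 0, -3, -19, 0]]

```text
t: 27.85
tool_pos: [0.3945, -0.1882, 0.3206]
tool_rot: [3.083, 0.589, 0.004]
contact_force: [-0.3, -0.7, -0.1]
opening: 0.03
grip_force: 0.0
```

Emit:
servo_tool:
  increments:
    - [[3, 0, -4.8, 0, 0], [3, 0, -9.6, 0, 0], [3, 0, -14.4, 0, 0], [3, 0, -19, 0, 0], [3, 0, -23, 0, 0]]

```text
t: 28.35
tool_pos: [0.3074, 0.0283, 0.3177]
tool_rot: [3.085, 0.593, 0.004]
contact_force: [1.1, 0.7, 1.0]
opening: 0.0297
grip_force: 0.0
```

```bash
python3 - <<'E'
from h import *
st(); d=cam('top'); save(d,'z3.png'); im=d['img'].astype(int)
# steel bar: bright grey, low saturation, inside bin front region
hsv=cv2.cvtColor(d['img'],cv2.COLOR_RGB2HSV)
for y in(-.045,-.02,0,.02,.045):
    u,v=proj(d,binp([-.1807,y-.003,.1037])).round().astype(int); print(u,v,[(int(hsv[v,u+k,1]),int(hsv[v,u+k,2])) for k in range(-8,9,2)])
m=((hsv[...,1]<45)&(hsv[...,2]>120)).astype(np.uint8); k=np.zeros_like(m); k[235:310,355:410]=1; m&=k
n,l,s,c=cv2.connectedComponentsWithStats(m)
for i in range(1,n):
  if s[i,4]>25: print(s[i],c[i].round(1))
E
```

```text
28.35 [0.3074 0.0283 0.3177] head ty -68.23 0.029717824545785997 bin [-0.4436  0.0012  0.3177] F [1.1 0.7 1. ]
383 296 [(47, 222), (44, 230), (52, 108), (12, 133), (10, 179), (11, 165), (10, 156), (9, 143), (9, 120)]
379 288 [(60, 208), (50, 225), (53, 106), (13, 139), (10, 180), (11, 157), (122, 92), (120, 100), (123, 116)]
375 281 [(55, 106), (54, 132), (54, 104), (13, 120), (9, 175), (11, 168), (129, 107), (118, 99), (128, 180)]
372 274 [(74, 182), (58, 223), (59, 90), (10, 147), (11, 181), (15, 152), (121, 93), (116, 103), (118, 106)]
367 266 [(58, 186), (60, 102), (120, 81), (5, 101), (7, 173), (12, 172), (16, 110), (39, 97), (76, 111)]
[359 239  12   8  44] [364.7 242.4]
[355 250  11   7  47] [359.4 252.3]
[364 260  35  42 274] [377.7 280.2]
[360 283  20  19 103] [370.6 293. ]
```

The bar lies exactly where the shut position predicts, and the arm is clear of everything.

```bash
python3 -c "
from station import ctrl
print(ctrl.finish_job())"
```

```text
the job is handed in; nothing more can be done
None
```

I handed the job in at about 28 s: the three jars stand in a row at the rail (checked by push force and the camera), the straightedge is back upright at its old spot, the cover is fully shut, and I never went near the garlic, ramekin or shaker; the judge's verdict was not shown.

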